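# Show the model houses to the check camera and tray them

### The arm

A 6-joint arm with a two-finger parallel gripper is mounted at the origin on the work surface. World frame = base frame: x ahead of the robot, y to its left, z up, the work surface at z = 0. Lengths are in mm, angles in rad, forces in N, time in s.
With the tool pointing down it reaches from about 400 to 825 mm from the base axis. Payload 7 kg.
Tool frame: the origin (TCP) lies on the mounting face of the last link; the fingertips stand 178 mm ahead of it and the grasp point (between the pads) lies 159 mm ahead of it; z points along the fingers, y is the line along which they close (so a half turn about z gives the same grasp; the last joint's range is limited). The gripper opens to 88 mm and grips with 3 to 60 N. Pads are 19 mm wide; open, the fingers measure 130 mm over their backs; the gripper's body (78 mm by 193 mm) begins 47 mm behind the grasp point.
Start: joints at [-0.867, 0.359, 0.012, 0, -1.224, -0.288], TCP at [272.62, -617.474, 404.661] pointing down, gripper open.
Joint ranges: [-3.07, 3.07], [-1.43, 2.12], [-1.02, 1.25], [-3.03, 1.67], [-3.05, -0], [-3.03, 3.03]. Speed limits (rad/s): [2.39, 2.39, 3.01, 3.14, 3.14, 3.14].

### API

Orientations are given as [roll, pitch, yaw] about the fixed x, y, z axes, in that order (R = Rz(yaw) Ry(pitch) Rx(roll)).
In Python, from station import robot, optics, workorder gives the robot as it stands.
- The arm moves only by the tool carry_out, never from a script. Its argument "series" is text: rows parted by semicolons, each of 6 numbers parted by spaces: the shift along the world's x, y, z each as a share of 0.1 m, from -1 to 1, then the turn, a rotation vector about the world's x, y, z each as a share of 0.12 rad, from -1 to 1. A call has 1 to 12 rows; each row shifts and turns the commanded pose from where the row before left it; what a row does not reach is not made up. A row lasts 1/8 s, in which the tool goes at most 62.5 mm and 10.7 degrees, less where a joint would pass 70% of its speed; a pose out of reach is approached as far as the arm can. A call with a number of a shift or a turn outside -1 to 1 is refused whole. A call with a gripper value outside its range is refused whole. "jaw" is the closure, from 0 (fully open) to 1 (shut), set as the call begins (left out, the last holds). The fingers move at their own pace and stop on an object; "grip_force" is the grip in N (left out, the last holds). Time passes only in rows, so rows that do not move let the fingers close. It gives the time, the measured TCP pose, the force, the opening and the grip force at its end, in the units of the state.
- robot.sense(): the state, without advancing time (a new reading comes with each control period).
- optics.grab_frame(name): name is "scene" or "top" or "wrist"; returns a dict with "frame" (400x640x3 uint8, red, green, blue), "fovy" (degrees; the focal length in pixels is half the picture's height over the tangent of half this angle, whatever the lens; pixels are square), "cx", "cy" (the principal point, pixels), "extrinsics" (4x4, takes a point from camera to world coordinates). Camera axes: x right, y down, z forward; pixel columns grow to the right and rows downward; lengths in mm; the calibration is good to about 2 mm. A picture is of the moment at which its call begins. There is no depth.
- workorder.sign_off(): hands the job in; it is judged then, once.
The state is a dict: "time_s": time; "joint_positions": joint angles; "qvel": joint speeds; "joint_efforts": joint torques, N m; "ee_pos": TCP position; "ee_rot": TCP orientation; "contact_force": force on the tool from outside, world axes, zero at the start; "moment": the same for the moment, N m; "gripper_width": finger opening in mm; "finger_force": force on a finger pad.
Only numpy, scipy, OpenCV 4.12 (cv2) and the standard library are available. Lean on these libraries where they do the work, as an engineer would, in place of code of your own. Each camera call takes 0.05 s, during which the arm holds its last target. There are 200 camera calls.

### The job

The wooden model houses for the craft sale (two or three of them) must be recorded: beginning with the tallest and ending with the lowest, hold each one upright in front of the check camera and show its sides to the lens for two seconds each, square on and still, the middle of the shown side at lens height straight above the brass peg: first the side with the round window, then the door side, then the side with the square window, and afterwards stand it upright in the plywood tray. When all the houses stand in the tray, close the batch by pressing the spring paddle right down to its stop and letting it come up again. Leave the other things on the table where they are.

Things in the scene. Friction and masses are not known exactly. Their poses are not given: they have to be found in the camera images.
- tower: The tallest model house, plain wood, may be absent: plinth 80 x 80 x 10 mm, walls 56 x 56 mm, 90 mm high, roof 66 mm square and 22 high, on it a square chimney 26 x 26 mm, 42 high, parallel to the walls; 166 mm in all. Grip the chimney, 148 mm up. Origin: underside centre; z up, -x out of the door side (grey step), +y out of the round-window side, -y out of the square-window side; back bare.
- tower_round (a point): Middle of the round-window wall of the tallest house, on the surface, 55 mm above its underside and 28 mm from its axis.
- tower_door (a point): Middle of the door wall of the tallest house, on the surface, 55 mm above its underside and 28 mm from its axis.
- tower_square (a point): Middle of the square-window wall of the tallest house, on the surface, 55 mm above its underside and 28 mm from its axis.
- cottage: The middle model house, plain wood, may be absent: plinth 80 x 80 x 10 mm, walls 56 x 56 mm, 65 mm high, roof 66 mm square and 22 high, on it a square chimney 26 x 26 mm, 42 high, parallel to the walls; 141 mm in all. Grip the chimney, 123 mm up. Origin: underside centre; z up, -x out of the door side (grey step), +y out of the round-window side, -y out of the square-window side; back bare.
- cottage_round (a point): Middle of the round-window wall of the middle house, on the surface, 42 mm above its underside and 28 mm from its axis.
- cottage_door (a point): Middle of the door wall of the middle house, on the surface, 42 mm above its underside and 28 mm from its axis.
- cottage_square (a point): Middle of the square-window wall of the middle house, on the surface, 42 mm above its underside and 28 mm from its axis.
- hut: The lowest model house, plain wood, may be absent: plinth 80 x 80 x 10 mm, walls 56 x 56 mm, 40 mm high, roof 66 mm square and 22 high, on it a square chimney 26 x 26 mm, 42 high, parallel to the walls; 116 mm in all. Grip the chimney, 98 mm up. Origin: underside centre; z up, -x out of the door side (grey step), +y out of the round-window side, -y out of the square-window side; back bare.
- hut_round (a point): Middle of the round-window wall of the lowest house, on the surface, 30 mm above its underside and 28 mm from its axis.
- hut_door (a point): Middle of the door wall of the lowest house, on the surface, 30 mm above its underside and 28 mm from its axis.
- hut_square (a point): Middle of the square-window wall of the lowest house, on the surface, 30 mm above its underside and 28 mm from its axis.
- station: Check camera, fixed: a black box 55 x 70 x 50 mm with a round lens, on a post 20 mm thick, 225 mm high in all, on an aluminium plate 170 x 70 x 6 mm. Origin: at table height under the camera box; -x points the way the lens looks.
- focus (a point): Focus point of the check camera: straight above the brass peg (8 mm thick, top at 36 mm), at lens height, 200 mm above the table, 75 mm in front of the lens and 115 mm along -x from the station's origin. The middle of a shown side belongs here, with that side facing the lens and the house on the far side of this point from the lens.
- tray: Square plywood tray, fixed, outside 246 x 246 mm, 30 mm high, walls and floor 6 mm thick, inside 234 x 234 mm: room for the houses side by side, 110 mm apart. Origin: centre of the underside; x, y along the sides.
- paddle (a joint): Hinged spring paddle (grey plate 125 x 70 mm with a black rubber pad, on a fixed steel base 150 x 90 mm). 0 = up at rest, 0.30 rad = fully down on its stop, where it lies level; it springs back by itself. About 7 N on the pad hold it fully down.
- paddle_pad (a point): Middle of the top of the paddle's rubber pad (45 x 62 mm): where to press. About 60 mm above the table when up, 32 mm when fully down. Its yaw is that of the paddle: the hinge lies 100 mm from it towards its -x, 24 mm high, along y.
- glue_bottle: White glue bottle, 52 mm wide, 130 mm high; not part of the job, to be left alone. Origin: underside.
- tape_roll: Cardboard-coloured tape roll lying flat, 90 mm wide, 24 mm high; not part of the job, to be left alone. Origin: underside.
- mug: White mug, 76 mm wide, 85 mm high; not part of the job, to be left alone. Origin: underside.
- brush: Flat brush lying down; not part of the job, to be left alone. Origin: underside.
- paint_jar: Glass jar with steel lid, 64 mm wide, 75 mm high; not part of the job, to be left alone. Origin: underside.
- offcut: Wooden offcut block 100 x 45 x 30 mm, lying; not part of the job, to be left alone. Origin: underside.
- screwdriver: Screwdriver lying down; not part of the job, to be left alone. Origin: underside.
Mind the look-alikes: they are no part of the job. Leave any turquoise look-alike of the part that bears paddle alone.

How it is judged:
By the outcome, as a careful person would: the job done as asked, in the order asked, and still so for the second after the job is handed in, with the robot touching nothing.
Of tower, cottage, hut only 2 to 3 are there at a start; the rules pass over those that are not, and their reading is None.
At some moment in a run one of tower, cottage, hut may be knocked a few centimetres aside while the robot is not near it.
It also fails if it takes over 210 s, if anything falls off the work surface, if the arm or the gripper's body presses on something with over 40 N, if the wrist force passes 120 N, or if a joint passes its speed limit or range.

## Working session

There is one attempt and no reset: what is moved stays moved. The work goes in short steps, Python scripts to look and compute and a tool call to move; the robot and the scene stay as the last step left them, time stands still between calls to the robot, and variables do not carry over. Pictures are saved under pics/ and viewed, at most 14 in all, crops included, and the job is handed in when it is done.

Besides the shell and the picture viewer there is one more tool, called after "Request:" by a JSON object that holds its "fn" and its "kwargs", one argument or row to a line. carry_out: Moves the arm, as the interface text tells. Shift numbers are shares of 0.1 m and turn numbers shares of 0.12 rad, none past 1 either way. Its arguments: {"type":"object","properties":{"series":{"type":"string"},"jaw":{"type":"number"},"grip_force":{"type":"number"}},"required":["series"]}

```bash
mkdir -p pics; ls
cat > h.py <<'E'
import numpy as np, cv2
from station import robot, optics, workorder
def grab(n,f=None):
    d=optics.grab_frame(n)
    if f: cv2.imwrite('pics/'+f+'.png',cv2.cvtColor(d['frame'],cv2.COLOR_RGB2BGR))
    np.savez('cam_%s.npz'%n,**{k:d[k] for k in d})
    return d
def K(d):
    h=d['frame'].shape[0]; f=h/2/np.tan(np.radians(float(d['fovy']))/2); return f
def px2w(d,u,v,z):
    f=K(d);E=np.array(d['extrinsics']);r=E[:3,:3]@np.array([(u-d['cx'])/f,(v-d['cy'])/f,1]);o=E[:3,3]
    return o+r*(z-o[2])/r[2]
def w2px(d,p):
    f=K(d);E=np.array(d['extrinsics']);c=E[:3,:3].T@(np.array(p,float)-E[:3,3]);return np.array([f*c[0]/c[2]+d['cx'],f*c[1]/c[2]+d['cy']])
E
python3 - <<'E'
from h import *
for n in ['top','scene']:
    d=grab(n,n+'0'); print(n,d['fovy'],np.round(d['extrinsics'],3).tolist())
    cv2.imwrite('pics/%s0b.png'%n,cv2.resize(cv2.imread('pics/%s0.png'%n),(800,500),interpolation=cv2.INTER_CUBIC))
print(robot.sense())
E
```

```text
pics
top 49.18698775458731 [[-0.019, -0.994, 0.104, 403.214], [-1.0, 0.018, -0.011, 52.575], [0.009, -0.104, -0.995, 1508.204], [0.0, 0.0, 0.0, 1.0]]
scene 51.037678526349225 [[0.108, 0.665, -0.739, 1532.477], [0.994, -0.06, 0.092, -76.323], [0.017, -0.744, -0.667, 1031.129], [0.0, 0.0, 0.0, 1.0]]
{'time_s': 0.1, 'joint_positions': array([-8.66901754e-01,  3.59289988e-01,  1.11645370e-02, -2.96604743e-04,
       -1.22412134e+00, -2.88084756e-01]), 'qvel': array([-0.00077674, -0.00117167,  0.00027448,  0.00096836, -0.00031244,
        0.00083806]), 'joint_efforts': array([-1.92548709e-03, -5.84164059e+01,  2.93750435e+01,  7.01545626e+00,
        1.01761168e-02, -6.42969667e-05]), 'ee_pos': array([ 272.56710419, -617.32822842,  403.84080907]), 'ee_rot': array([ 3.14012273e+00, -1.44781906e-04, -2.72588371e+00]), 'contact_force': array([-0.11248263, -0.18947417,  0.0686082 ]), 'moment': array([ 0.04736995, -0.03778052, -0.00581035]), 'finger_force': 0.0, 'gripper_width': 87.5601379675653}
```

View pics/top0b.png

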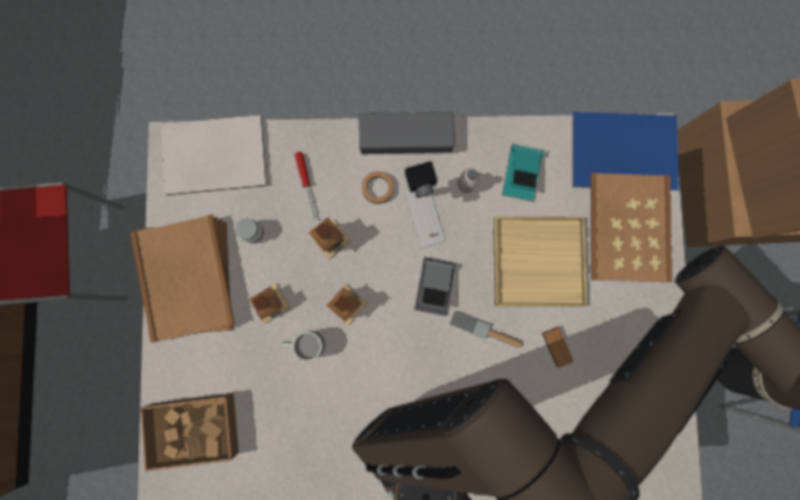

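View pics/scene0b.png

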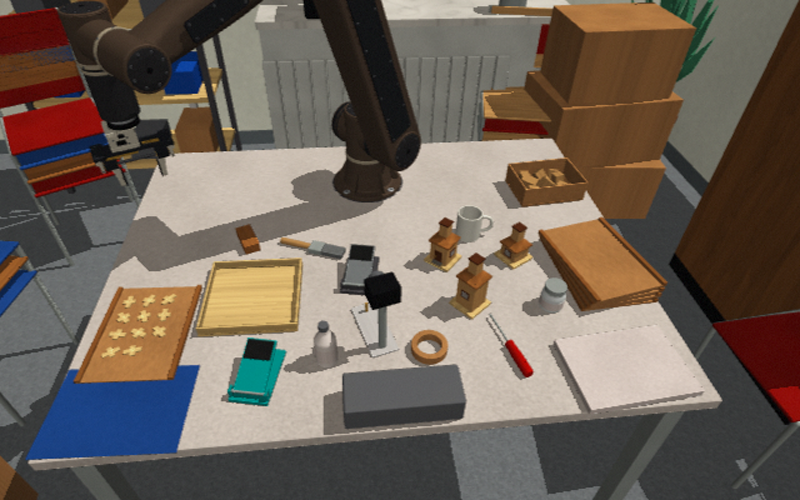

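Run:
```python
from h import *
t=cv2.imread('pics/top0.png');s=cv2.imread('pics/scene0.png')
a=cv2.resize(t[165:265,195:301],(424,400),interpolation=cv2.INTER_CUBIC)
b=cv2.resize(t[120:260,318:412],(376,560),interpolation=cv2.INTER_CUBIC)
m=np.zeros((600,800,3),np.uint8);m[:400,:424]=a;m[:560,424:]=b
cv2.imwrite('pics/m1.png',m)
c=cv2.resize(s[155:300,270:470],(800,580),interpolation=cv2.INTER_CUBIC);cv2.imwrite('pics/m2.png',c)
d=grab('wrist','w0');print(d['fovy'],np.round(d['extrinsics'],3).tolist())
```

```text
71.75392232889159 [[-0.404, 0.872, 0.275, 197.751], [0.915, 0.386, 0.122, -650.247], [0.0, 0.3, -0.954, 384.532], [0.0, 0.0, 0.0, 1.0]]
```

View pics/m1.png

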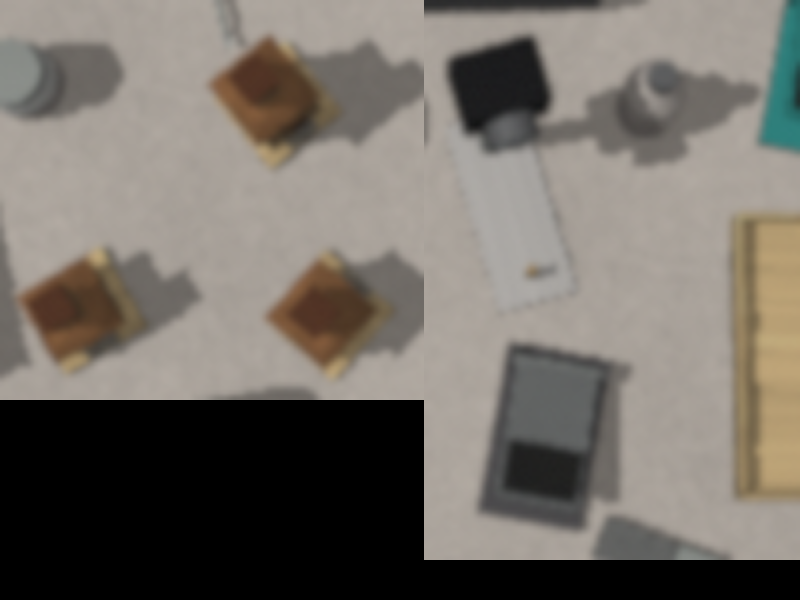

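View pics/m2.png

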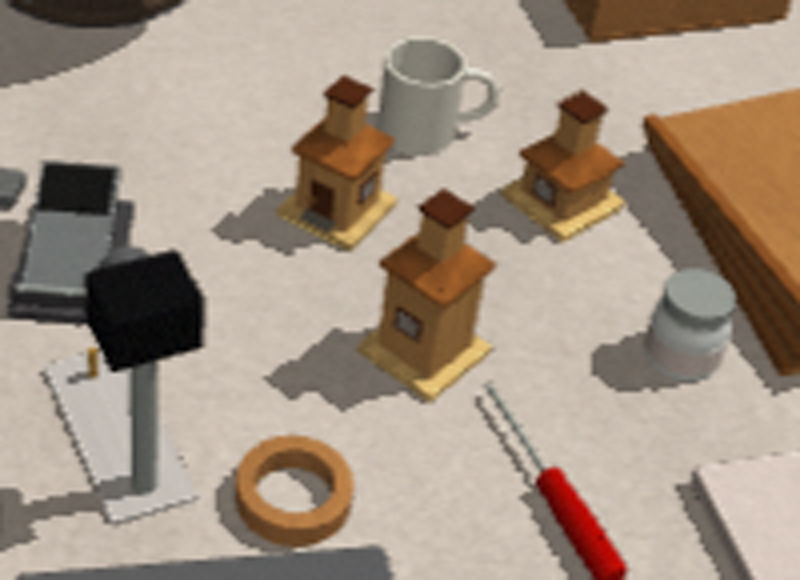

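```bash
cat > fit.py <<'E'
from h import *
from scipy.optimize import least_squares
T=np.load('cam_top.npz');S=np.load('cam_scene.npz')
ta=lambda p:(195+p[0]/4-.4,165+p[1]/4-.4); sc=lambda p:(270+p[0]/4-.4,155+p[1]/4-.4); tb=lambda p:(318+(p[0]-424)/4-.4,120+p[1]/4-.4)
def corners(h,z,x,y,t):
    c,s=np.cos(t),np.sin(t)
    return [np.array([x+c*a-s*b,y+s*a+c*b,z]) for a,b in[(h,h),(-h,h),(-h,-h),(h,-h)]]
def fit(H,cap_t,roof_t,pl_t,cap_s,roof_s,pl_s,x0):
    we=H-66
    def res(q):
        r=[w2px(T,(q[0],q[1],H))-ta(cap_t),w2px(S,(q[0],q[1],H))-sc(cap_s)]
        for cam,cv,obs,h,z in[(T,ta,roof_t,33,we),(T,ta,pl_t,40,8),(S,sc,roof_s,33,we),(S,sc,pl_s,40,3)]:
            P=[w2px(cam,p) for p in corners(h,z,*q)]
            for o in obs:
                d=[p-cv(o) for p in P]; r.append(min(d,key=np.linalg.norm))
        return np.concatenate(r)
    b=least_squares(res,x0,loss='soft_l1')
    return b.x,np.sqrt(np.mean(res(b.x)**2))
if __name__=='__main__':
    p0=lambda c:np.append(px2w(S,*sc(c[0]),c[1])[:2],np.pi/4)
    for n,a in dict(tower=(166,(257,85),[(210,83),(270,37)],[(272,168),(340,108)],(446,208),[(381,266),(444,302),(494,265)],[(360,350),(432,398),(492,348)]),
     cottage=(141,(320,308),[(267,316),(325,253)],[(335,250),(392,310),(335,378)],(348,92),[(294,152),(352,179),(394,146)],[(279,210),(347,247),(396,202)]),
     hut=(116,(55,303),[(20,298),(90,255)],[(98,248),(143,325),(72,372)],(582,106),[(522,155),(572,187),(622,163)],[(503,192),(563,236),(624,203)])).items():
        q,e=fit(*a,p0((a[4],a[0]))); print(n,q.round(1)[:2],np.degrees(q[2]).round(1),'rms px',e.round(2),'R',np.hypot(*q[:2]).round(),'cap top/scene',px2w(T,*ta(a[1]),a[0])[:2].round(),px2w(S,*sc(a[4]),a[0])[:2].round())
    print('peg scene',px2w(S,*sc((93,348)),36).round(),'base',px2w(S,*sc((93,376)),6).round(),'top-cam',px2w(T,*tb((530,271)),30).round())
    print('post base',px2w(S,*sc((145,490)),6).round())
    bx=[px2w(T,*tb(c),225)[:2].round() for c in[(448,62),(535,37),(550,103),(466,132)]];print('box',bx,np.mean(bx,0))
    pc=[px2w(T,*tb(c),6)[:2].round() for c in[(500,312),(578,292)]];print('plate end t',pc)
    print('plate s',[px2w(S,*sc(c),6)[:2].round() for c in[(43,370),(115,522),(197,497)]])
    print('pad',px2w(T,*tb((543,470)),60).round(),'base',[px2w(T,*tb(c),10)[:2].round() for c in[(512,343),(608,358),(585,528),(480,513)]])
    print('tray',[px2w(T,u*.8,v*.8,30)[:2].round() for u,v in[(495,217),(587,218),(588,305),(496,305)]])
E
python3 fit.py
```

```text
tower [602.1 235.5] 39.9 rms px 0.72 R 647.0 cap top/scene [598. 232.] [606. 235.]
cottage [422.9 191.4] 46.0 rms px 0.8 R 464.0 cap top/scene [425. 187.] [426. 192.]
hut [429.  401.7] 31.5 rms px 0.83 R 588.0 cap top/scene [434. 399.] [433. 401.]
peg scene [606. -41.  36.] base [609. -41.   6.] top-cam [607. -41.  30.]
post base [730.  -9.   6.]
box [array([739.,  29.]), array([757., -37.]), array([707., -47.]), array([686.,  17.])] [722.25  -9.5 ]
plate end t [array([575., -15.]), array([591., -83.])]
plate s [array([599., -82.]), array([758., -34.]), array([740.,  30.])]
pad [437. -46.  60.] base [array([547., -25.]), array([ 533., -107.]), array([388., -83.]), array([402.,   6.])]
tray [array([ 651., -220.]), array([ 644., -473.]), array([ 406., -463.]), array([ 411., -214.])]
```

Request:
{"fn": "carry_out", "kwargs": {
  "series": "0.11 0.28 0.1 0 0 0.95;0.11 0.28 0.1 0 0 0.95;0.11 0.28 0.1 0 0 0.95;0.11 0.28 0.1 0 0 0.95;0.11 0.28 0.06 0 0 0.95;0.11 0.28 0 0 0 0.95;0.11 0.28 0 0 0 0.95;0.11 0.28 0 0 0 0.95;0.11 0.28 0 0 0 0.95;0.11 0.28 0 0 0 0.95;0.11 0.28 0 0 0 0.95;0.11 0.28 0 0 0 0.95",
  "jaw": 0,
  "grip_force": 30
}}

```text
time_s: 1.65
ee_pos: [404.7, -280.5, 450.6]
ee_rot: [3.142, 0.0, -1.354]
contact_force: [-0.5, -0.6, -0.3]
gripper_width: 87.6
finger_force: 0.0
```

Request:
{"fn": "carry_out", "kwargs": {
  "series": "0.11 0.28 0 0 0 0.95;0.11 0.28 0 0 0 0.95;0.11 0.28 0 0 0 0.95;0.11 0.28 0 0 0 0.95;0.11 0.28 0 0 0 0.95;0.11 0.28 0 0 0 0.95;0.11 0.28 0 0 0 0.95;0.11 0.28 0 0 0 0.95;0.11 0.28 0 0 0 0.95;0.11 0.28 0 0 0 0.95;0.11 0.28 0 0 0 0.95;0.11 0.28 0 0 0 0.95"
}}

```text
time_s: 3.15
ee_pos: [536.8, 55.5, 450.5]
ee_rot: [-3.142, 0.0, 0.014]
contact_force: [0.3, -0.3, 1.2]
gripper_width: 87.7
finger_force: 0.0
```

Request:
{"fn": "carry_out", "kwargs": {
  "series": "0.11 0.28 0 0 0 0.95;0.11 0.28 0 0 0 0.95;0.11 0.28 0 0 0 0.95;0.11 0.28 0 0 0 0.95;0.11 0.28 0 0 0 0.95;0.11 0.28 0 0 0 0.95;0 0 0 0 0 0;0 0 0 0 0 0"
}}

```text
time_s: 4.15
ee_pos: [602.4, 222.4, 450.2]
ee_rot: [-3.141, 0.001, 0.693]
contact_force: [-0.4, -0.3, 0.5]
gripper_width: 87.7
finger_force: 0.0
```

Run:
```python
from h import *
d=grab('wrist','w1');s=robot.sense();print(s['time_s'],s['ee_pos'],np.degrees(s['ee_rot']),s['joint_positions'])
im=cv2.imread('pics/w1.png');cv2.imwrite('pics/w1b.png',cv2.resize(im,(800,500),interpolation=cv2.INTER_CUBIC))
for p in [(602,235.5,166),(423,191,141),(429,402,116)]: print(w2px(d,p)*1.25)
```

```text
4.2 [602.39619286 222.04292384 450.53146019] [-1.79997270e+02  2.70567495e-02  3.97064286e+01] [ 6.56516529e-01  2.80846954e-01  4.81020822e-03 -3.15824398e-05
 -1.29523323e+00  1.60729630e+00]
[386.67003713 238.9553919 ]
[310.01532337 390.74956592]
[139.19772853 251.62719326]
```

View pics/w1b.png

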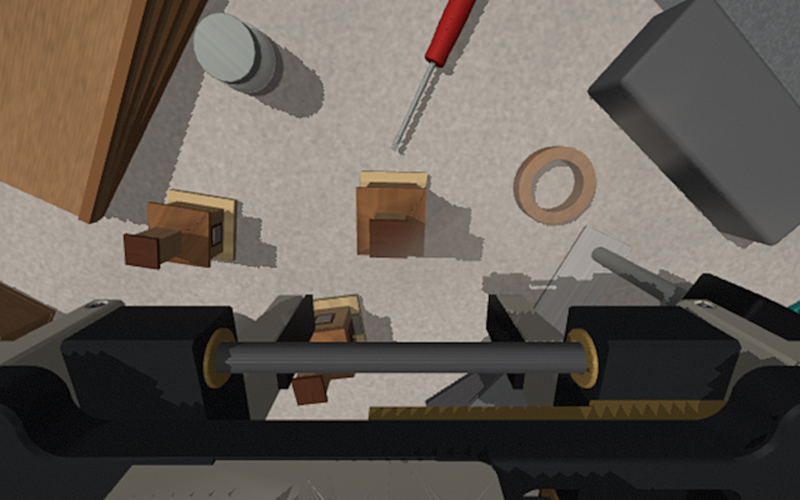

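Run:
```python
from h import *
im=cv2.imread('pics/w1.png')
a=cv2.resize(im[130:212,270:360],(480,437),interpolation=cv2.INTER_CUBIC)
b=cv2.resize(im[148:220,95:195],(320,230),interpolation=cv2.INTER_CUBIC)
c=cv2.resize(im[232:330,225:300],(320,418),interpolation=cv2.INTER_CUBIC)
m=np.zeros((600,800,3),np.uint8);m[:437,:480]=a;m[:230,480:]=b;m[182+0:600,480:]=m[182:600,480:];m[230:600,480:]=c[:370]
cv2.imwrite('pics/m3.png',m)
```

```text
(no output)
```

View pics/m3.png

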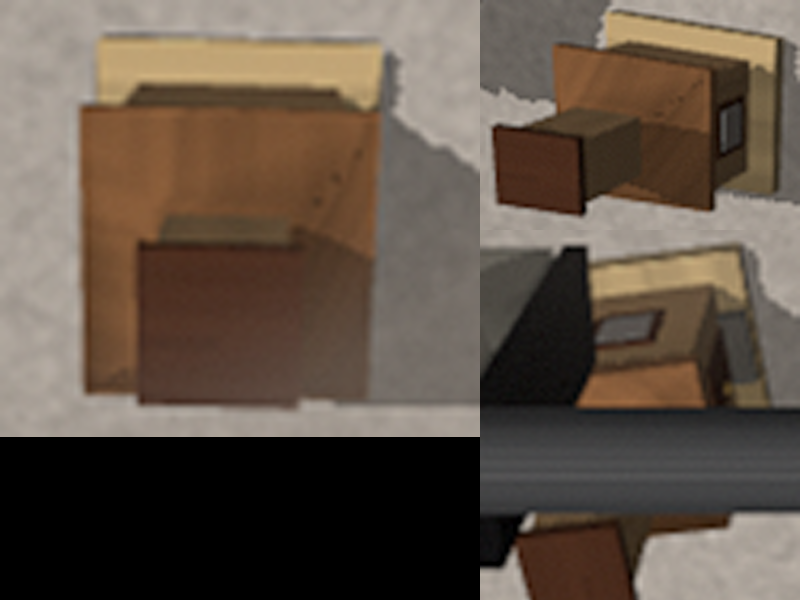

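Run:
```python
from h import *
d=np.load('cam_wrist.npz')
P=lambda X,Y,z:px2w(d,270+X/5.333-.4,130+Y/5.333-.4,z)[:2]
print('cap',P(219,323,166))
t=np.radians(39); ex=np.array([np.cos(t),np.sin(t)]); ey=np.array([-ex[1],ex[0]])
r=[P(80,106,100),P(380,109,100)];print('roof',np.mean(r,0)-33*ex,np.linalg.norm(r[0]-r[1]),np.degrees(np.arctan2(*(r[0]-r[1])[::-1]))-90)
r=[P(97,37,10),P(383,43,10)];print('plinth',np.mean(r,0)-40*ex,np.linalg.norm(r[0]-r[1]),np.degrees(np.arctan2(*(r[0]-r[1])[::-1]))-90)
```

```text
cap [603.64197944 235.1337513 ]
roof [602.61396925 233.9296084 ] 66.70011272649211 39.18068314586756
plinth [603.21938199 233.68630502] 79.79674156517764 38.57555826958523
```

Request:
{"fn": "carry_out", "kwargs": {
  "series": "0.01 0.12 -0.1 0 0 -0.13;0 0 -0.3 0 0 0;0 0 -0.3 0 0 0;0 0 -0.3 0 0 0;0 0 -0.3 0 0 0;0 0 -0.1 0 0 0;0 0 -0.03 0 0 0;0 0 0 0 0 0;0 0 0 0 0 0"
}}

```text
time_s: 5.32
ee_pos: [603.9, 234.7, 308.8]
ee_rot: [3.141, -0.002, 0.679]
contact_force: [0.1, 0.2, -0.6]
gripper_width: 87.8
finger_force: 0.0
```

Request:
{"fn": "carry_out", "kwargs": {
  "series": "0 0 0 0 0 0;0 0 0 0 0 0;0 0 0 0 0 0;0 0 0 0 0 0;0 0 0 0 0 0;0 0 0 0 0 0",
  "jaw": 1,
  "grip_force": 30
}}

```text
time_s: 6.08
ee_pos: [603.6, 234.5, 307.6]
ee_rot: [3.142, 0.0, 0.679]
contact_force: [0.1, 1.3, -0.1]
gripper_width: 33.2
finger_force: 0.0
```

Request:
{"fn": "carry_out", "kwargs": {
  "series": "0 0 0 0 0 0;0 0 0 0 0 0;0 0 0 0 0 0;0 0 0.04 0 0 0;0 0 0 0 0 -0.6;0 0 0 0 0 -0.9;0 0 0 0 0 -0.9;0 0 0 0 0 -0.9;0 0 0 0 0 -0.9;0 0 0 0 0 -0.9;0 0 0 0 0 -0.7;0 0 0 0 0 0"
}}

```text
time_s: 7.58
ee_pos: [603.6, 234.5, 311.8]
ee_rot: [3.142, 0.0, -0.017]
contact_force: [0.4, 0.2, -1.8]
gripper_width: 25.8
finger_force: 29.9
```

Request:
{"fn": "carry_out", "kwargs": {
  "series": "0 0 0 0 0 0;0 0 -0.02 0 0 0;0 0 -0.02 0 0 0;0 0 0 0 0 0;0 0 0 0 0 0"
}}

```text
time_s: 8.2
ee_pos: [603.6, 234.5, 307.5]
ee_rot: [3.141, 0.0, -0.017]
contact_force: [0.9, -0.9, -2.1]
gripper_width: 25.9
finger_force: 29.9
```

Request:
{"fn": "carry_out", "kwargs": {
  "series": "0 0 0 0 0 0;0 0 0 0 0 0;0 0 0 0 0 0;0 0 0 0 0 0;0 0 0 0 0 0;0 0 0 0 0 0",
  "jaw": 0
}}

```text
time_s: 8.95
ee_pos: [603.6, 234.5, 307.7]
ee_rot: [3.142, 0.0, -0.017]
contact_force: [-0.3, -0.4, -0.7]
gripper_width: 80.5
finger_force: 0.0
```

Request:
{"fn": "carry_out", "kwargs": {
  "series": "0 0 0 0 0 0.6;0 0 0 0 0 1;0 0 0 0 0 1;0 0 0 0 0 1;0 0 0 0 0 1;0 0 0 0 0 1;0 0 0 0 0 1;0 0 0 0 0 1;0 0 0 0 0 1;0 0 0 0 0 1;0 0 0 0 0 1;0 0 0 0 0 1"
}}

```text
time_s: 10.45
ee_pos: [603.6, 234.5, 307.7]
ee_rot: [-3.142, -0.0, 1.378]
contact_force: [0.0, 0.7, -0.1]
gripper_width: 88.1
finger_force: 0.0
```

Request:
{"fn": "carry_out", "kwargs": {
  "series": "0 0 0 0 0 1;0 0 0 0 0 0.49;0 0 0 0 0 0;0 0 0 0 0 0"
}}

```text
time_s: 10.95
ee_pos: [603.6, 234.5, 307.7]
ee_rot: [3.142, 0.0, 1.552]
contact_force: [-0.2, -0.3, 0.3]
gripper_width: 87.7
finger_force: 0.0
```

Request:
{"fn": "carry_out", "kwargs": {
  "series": "0 0 0 0 0 0;0 0 0 0 0 0;0 0 0 0 0 0;0 0 0 0 0 0;0 0 0 0 0 0;0 0 0 0 0 0;0 0 0 0 0 0;0 0 0 0 0 0;0 0 0 0 0 0;0 0 0.1 0 0 0;0 0 0.3 0 0 0;0 0 0 0 0 0",
  "jaw": 1
}}

```text
time_s: 12.45
ee_pos: [604.4, 234.9, 350.9]
ee_rot: [3.137, -0.003, 1.554]
contact_force: [-0.3, -0.1, -1.7]
gripper_width: 26.0
finger_force: 30.0
```

Run:
```python
from h import *
d=grab('wrist','w2');s=robot.sense();print(s['time_s'],s['ee_pos'],np.degrees(s['ee_rot']),s['joint_positions'],s['gripper_width'])
im=cv2.imread('pics/w2.png');cv2.imwrite('pics/w2b.png',cv2.resize(im,(800,500),interpolation=cv2.INTER_CUBIC))
```

```text
12.5 [603.85207594 234.68097065 349.2709938 ] [ 1.79872381e+02 -9.77786063e-02  8.90049981e+01] [ 6.71266560e-01  3.51598503e-01 -1.29186910e-01  1.10467674e-04
 -1.08720664e+00  2.45290691e+00] 25.983707363455203
```

View pics/w2b.png

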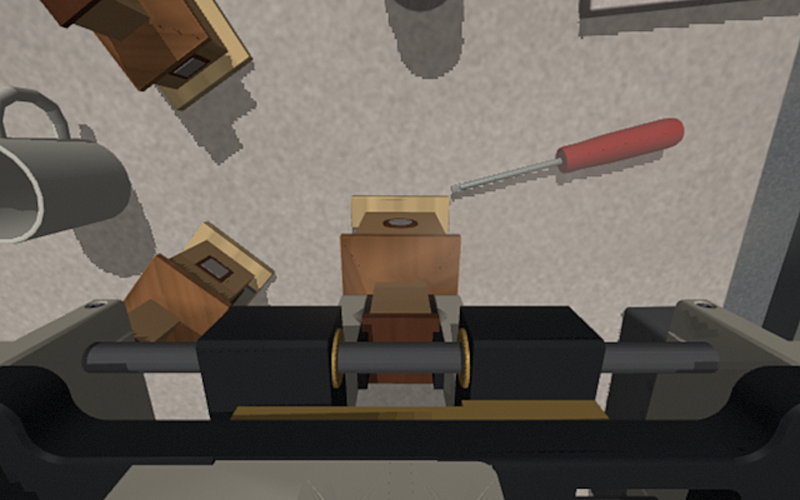

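Request:
{"fn": "carry_out", "kwargs": {
  "series": "-0.02 -0.1 0.15 0 0 -0.5;-0.02 -0.22 0.15 0 0 -0.9;-0.02 -0.26 0.15 0 0 -1;-0.02 -0.26 0.12 0 0 -1;-0.02 -0.26 0.12 0 0 -1;-0.02 -0.26 0.1 0 0 -1;-0.02 -0.26 0.1 0 0 -1;-0.02 -0.26 0.1 0 0 -1;-0.02 -0.26 0.04 0 0 -1;-0.02 -0.26 0 0 0 -1;-0.02 -0.24 0 0 0 -0.9;-0.02 -0.19 0 0 0 -0.42"
}}

```text
time_s: 14.0
ee_pos: [579.3, -49.4, 450.1]
ee_rot: [-3.141, 0.001, 0.265]
contact_force: [1.0, 0.4, -1.4]
gripper_width: 25.7
finger_force: 30.0
```

Request:
{"fn": "carry_out", "kwargs": {
  "series": "0 0 0 0 0 0;0 0 0 0 0 0;0 0 0 0 0 0"
}}

```text
time_s: 14.38
ee_pos: [579.7, -47.9, 450.5]
ee_rot: [-3.141, 0.0, 0.268]
contact_force: [-0.8, -0.6, -1.3]
gripper_width: 25.9
finger_force: 30.0
```

Run:
```python
from h import *
d0=np.load('cam_wrist.npz')
r=[px2w(d0,u*.8-.4,v*.8-.4,141.8)[:2] for u,v in[(340,235),(461,235)]];print('roof edge',r)
d=grab('wrist','w3');s=robot.sense();print(s['time_s'],s['ee_pos'],np.degrees(s['ee_rot']),s['joint_positions'],s['gripper_width'])
im=cv2.imread('pics/w3.png');cv2.imwrite('pics/w3b.png',cv2.resize(im,(800,500),interpolation=cv2.INTER_CUBIC))
```

```text
roof edge [array([571.6876083 , 267.76413696]), array([640.38995653, 266.56464354])]
14.425 [579.72441694 -47.89021169 450.5685463 ] [-1.79995654e+02  4.29846575e-03  1.53697842e+01] [ 2.53562268e-01  1.79334852e-01 -1.27954691e-01 -7.84109079e-05
 -1.26358291e+00  1.58551111e+00] 25.77883501085039
```

View pics/w3b.png

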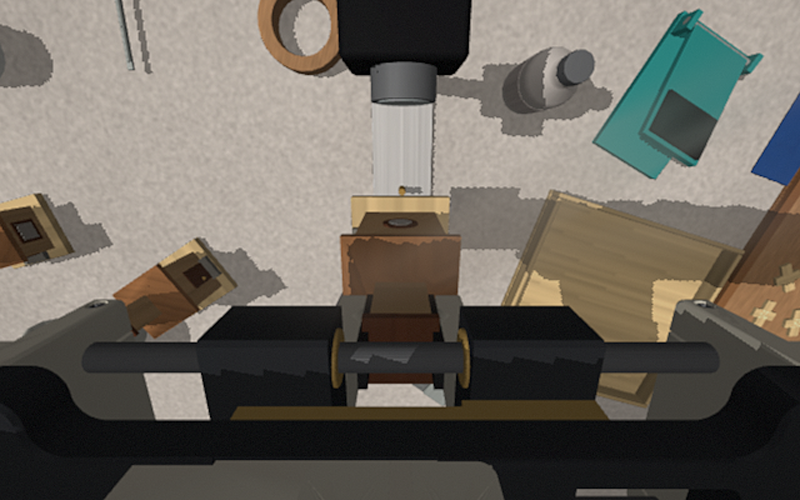

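Run:
```python
from h import *
im=cv2.imread('pics/w3.png')
cv2.imwrite('pics/m4.png',cv2.resize(im[0:200,260:390],(390,600),interpolation=cv2.INTER_CUBIC))
```

```text
(no output)
```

View pics/m4.png

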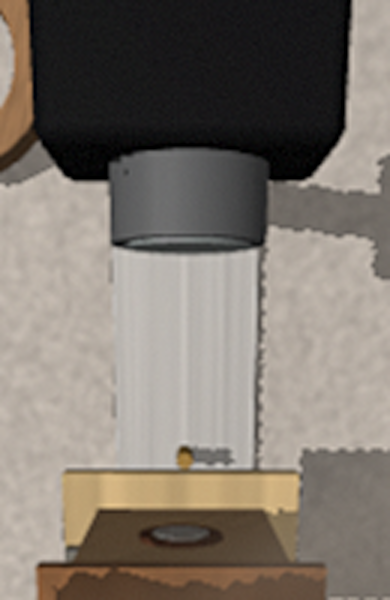

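Run:
```python
from h import *
d=np.load('cam_wrist.npz');s=robot.sense()
P=lambda X,Y,z:px2w(d,260+X/3-.33,Y/3-.33,z)
t=np.radians(15.37);R=np.array([[np.cos(t),np.sin(t)],[np.sin(t),-np.cos(t)]])  # tool x,y
o=np.array([579.72,-47.89])
for n,p in dict(peg=P(185,456,36),lensbot=P(188,244,190),win=P(181,535,198),plinthedge=P(182,470,153),roofedge=P(182,564,243)).items(): print(n,p.round(1),'tool',(R.T@(p[:2]-o)).round(1))
```

```text
peg [609.5 -42.   36. ] tool [30.2  2.2]
lensbot [683.4 -21.5 190. ] tool [107.   2.]
win [607.7 -40.4 198. ] tool [29.   0.2]
plinthedge [619.4 -37.6 153. ] tool [41.   0.6]
roofedge [611.  -39.7 243. ] tool [32.3  0.4]
```

Request:
{"fn": "carry_out", "kwargs": {
  "series": "0.022 -0.014 0.02 0 0 0;0 0 0 0 0 0;0 0 0 0 0 0;0 0 0 0 0 0;0 0 0 0 0 0;0 0 0 0 0 0;0 0 0 0 0 0;0 0 0 0 0 0;0 0 0 0 0 0;0 0 0 0 0 0;0 0 0 0 0 0;0 0 0 0 0 0"
}}

```text
time_s: 15.92
ee_pos: [581.8, -49.9, 452.7]
ee_rot: [3.142, -0.0, 0.267]
contact_force: [0.1, -0.6, -1.4]
gripper_width: 26.0
finger_force: 30.0
```

Request:
{"fn": "carry_out", "kwargs": {
  "series": "0 0 0 0 0 0;0 0 0 0 0 0;0 0 0 0 0 0;0 0 0 0 0 0;0 0 0 0 0 0;0 0 0 0 0 0;0 0 0 0 0 0;0 0 0 0 0 0;0 0 0 0 0 0;0 0 0 0 0 0;0 0 0 0 0 0;0 0 0 0 0 0"
}}

```text
time_s: 17.42
ee_pos: [581.8, -49.9, 452.7]
ee_rot: [-3.142, 0.0, 0.267]
contact_force: [-1.0, -1.8, -1.5]
gripper_width: 25.3
finger_force: 30.0
```

Request:
{"fn": "carry_out", "kwargs": {
  "series": "0 0 0 0 0 -0.55;0 0 0 0 0 -1;0 0 0 0 0 -1;0 0 0 0 0 -1;0 0 0 0 0 -1;0 0 0 0 0 -1;0 0 0 0 0 -1;0 0 0 0 0 -1;0 0 0 0 0 -1;0 0 0 0 0 -1;0 0 0 0 0 -1;0 0 0 0 0 -1"
}}

```text
time_s: 18.92
ee_pos: [581.8, -49.9, 452.7]
ee_rot: [-3.142, -0.0, -1.123]
contact_force: [-0.0, 0.4, -1.8]
gripper_width: 25.9
finger_force: 30.0
```

Request:
{"fn": "carry_out", "kwargs": {
  "series": "0 0 0 0 0 -1;0 0 0 0 0 -0.54;0 0 0 0 0 0;0 0 0 0 0 0;0 0 0 0 0 0;0 0 0 0 0 0;0 0 0 0 0 0;0 0 0 0 0 0;0 0 0 0 0 0;0 0 0 0 0 0;0 0 0 0 0 0;0 0 0 0 0 0"
}}

```text
time_s: 20.42
ee_pos: [581.8, -49.9, 452.7]
ee_rot: [-3.142, 0.0, -1.304]
contact_force: [0.3, -1.0, -1.2]
gripper_width: 25.4
finger_force: 30.0
```

Request:
{"fn": "carry_out", "kwargs": {
  "series": "0 0 0 0 0 0;0 0 0 0 0 0;0 0 0 0 0 0;0 0 0 0 0 0;0 0 0 0 0 0;0 0 0 0 0 0;0 0 0 0 0 0;0 0 0 0 0 0;0 0 0 0 0 0;0 0 0 0 0 0;0 0 0 0 0 0;0 0 0 0 0 0"
}}

```text
time_s: 21.92
ee_pos: [581.8, -49.9, 452.7]
ee_rot: [3.142, -0.0, -1.304]
contact_force: [-0.5, -0.1, -1.8]
gripper_width: 25.9
finger_force: 30.0
```

Request:
{"fn": "carry_out", "kwargs": {
  "series": "0 0 0 0 0 -0.55;0 0 0 0 0 -1;0 0 0 0 0 -1;0 0 0 0 0 -1;0 0 0 0 0 -1;0 0 0 0 0 -1;0 0 0 0 0 -1;0 0 0 0 0 -1;0 0 0 0 0 -1;0 0 0 0 0 -1;0 0 0 0 0 -1;0 0 0 0 0 -1"
}}

```text
time_s: 23.42
ee_pos: [581.8, -49.9, 452.7]
ee_rot: [3.142, -0.0, -2.694]
contact_force: [-0.2, 0.1, -0.9]
gripper_width: 26.0
finger_force: 30.0
```

Request:
{"fn": "carry_out", "kwargs": {
  "series": "0 0 0 0 0 -1;0 0 0 0 0 -0.54;0 0 0 0 0 0;0 0 0 0 0 0;0 0 0 0 0 0;0 0 0 0 0 0;0 0 0 0 0 0;0 0 0 0 0 0;0 0 0 0 0 0;0 0 0 0 0 0;0 0 0 0 0 0;0 0 0 0 0 0"
}}

```text
time_s: 24.92
ee_pos: [581.8, -49.9, 452.7]
ee_rot: [3.142, -0.0, -2.875]
contact_force: [-0.3, 0.7, -1.3]
gripper_width: 25.9
finger_force: 30.0
```

Request:
{"fn": "carry_out", "kwargs": {
  "series": "0 0 0 0 0 0;0 0 0 0 0 0;0 0 0 0 0 0;0 0 0 0 0 0;0 0 0 0 0 0;0 0 0 0 0 0;0 0 0 0 0 0;0 0 0 0 0 0;0 0 0 0 0 0;0 0 0 0 0 0;0 0 0 0 0 0;0 0 0 0 0 0"
}}

```text
time_s: 26.42
ee_pos: [581.8, -49.9, 452.7]
ee_rot: [-3.142, 0.0, -2.875]
contact_force: [0.5, -0.2, -1.5]
gripper_width: 25.6
finger_force: 30.0
```

Run:
```python
from h import *
s=robot.sense();print(s['time_s'],s['ee_pos'],np.degrees(s['ee_rot']))
grab('scene','s1');grab('top','t1')
a=cv2.resize(cv2.imread('pics/s1.png')[130:300,250:470],(440,340),interpolation=cv2.INTER_CUBIC)
t=cv2.imread('pics/t1.png');b=cv2.resize(t[160:250,380:480],(360,324),interpolation=cv2.INTER_CUBIC)
c=cv2.resize(t[180:265,195:295],(300,255),interpolation=cv2.INTER_CUBIC)
m=np.zeros((600,800,3),np.uint8);m[:340,:440]=a;m[:324,440:]=b;m[340:595,:300]=c
cv2.imwrite('pics/m5.png',m)
```

```text
26.425 [581.83148062 -49.86192301 452.68680711] [-1.79997626e+02  2.31002202e-03 -1.64698397e+02]
```

View pics/m5.png

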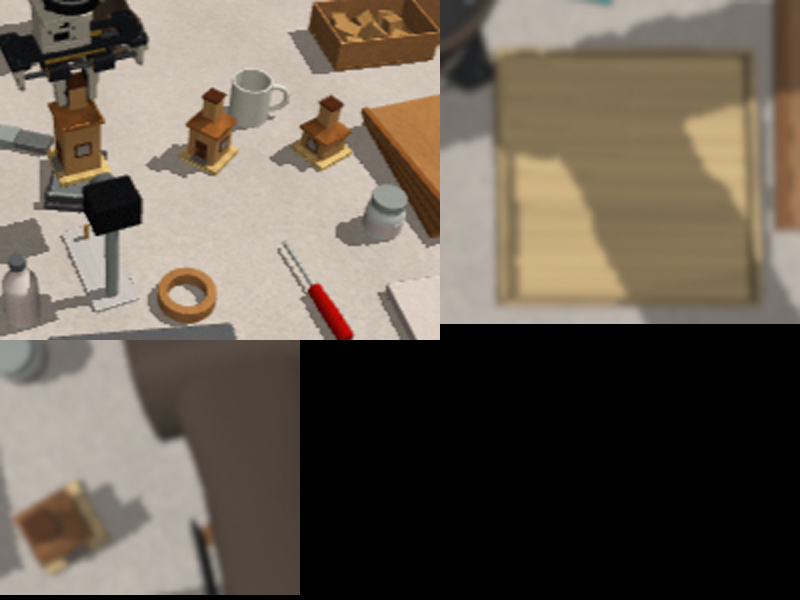

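Request:
{"fn": "carry_out", "kwargs": {
  "series": "0 -0.2 0 0 0 -0.2;0 -0.4 0 0 0 -0.3;0 -0.4 0 0 0 -0.3;0 -0.4 0 0 0 -0.3;0 -0.4 0 0 0 -0.3;0 -0.4 0 0 0 -0.3;0.01 -0.4 0 0 0 -0.3;0 -0.4 0 0 0 -0.3;0 -0.35 0 0 0 -0.1;0 -0.12 0 0 0 0;0 0 -0.2 0 0 0;0 0 -0.4 0 0 0"
}}

```text
time_s: 28.02
ee_pos: [582.8, -397.6, 393.9]
ee_rot: [-3.14, 0.004, 3.12]
contact_force: [0.3, 0.4, -2.2]
gripper_width: 25.5
finger_force: 30.0
```

Request:
{"fn": "carry_out", "kwargs": {
  "series": "0 0 -0.4 0 0 0;0 0 -0.25 0 0 0;0 0 -0.07 0 0 0;0 0 -0.03 0 0 0;0 0 -0.02 0 0 0;0 0 -0.02 0 0 0;0 0 0 0 0 0;0 0 0 0 0 0"
}}

```text
time_s: 29.02
ee_pos: [582.8, -396.9, 314.0]
ee_rot: [-3.141, 0.0, 3.121]
contact_force: [0.1, -0.2, -1.9]
gripper_width: 25.8
finger_force: 30.0
```

Request:
{"fn": "carry_out", "kwargs": {
  "series": "0 0 -0.01 0 0 0;0 0 0 0 0 0;0 0 0 0 0 0"
}}

```text
time_s: 29.4
ee_pos: [583.0, -397.0, 313.5]
ee_rot: [-3.141, 0.001, 3.121]
contact_force: [-0.2, 0.1, 5.0]
gripper_width: 26.1
finger_force: 30.0
```

Request:
{"fn": "carry_out", "kwargs": {
  "series": "0 0 0 0 0 0;0 0 0 0 0 0;0 0 0 0 0 0;0 0 0 0 0 0;0 0 0 0 0 0;0 0 0.2 0 0 0;0 0 0.4 0 0 0;0 0 0.4 0 0 0;0 0 0.4 0 0 0;0 0 0 0 0 0",
  "jaw": 0
}}

```text
time_s: 30.65
ee_pos: [583.1, -397.2, 457.2]
ee_rot: [-3.138, 0.006, 3.121]
contact_force: [0.4, 0.1, -0.9]
gripper_width: 88.0
finger_force: 0.0
```

Run:
```python
from h import *
s=robot.sense();print(s['time_s'],s['ee_pos'],np.degrees(s['ee_rot']),s['joint_positions'])
grab('scene','s2');grab('wrist','w4')
a=cv2.resize(cv2.imread('pics/s2.png')[130:300,130:470],(680,340),interpolation=cv2.INTER_CUBIC)
b=cv2.resize(cv2.imread('pics/w4.png'),(416,260))
m=np.zeros((600,680,3),np.uint8);m[:340]=a;m[340:,:416]=b
cv2.imwrite('pics/m6.png',m)
```

```text
30.65 [ 583.1105333  -397.20899754  457.21785808] [-179.81734412    0.36598056  178.8089794 ] [-3.22340675e-01  3.82864901e-01  1.65652591e-01  1.17643891e-03
 -1.34653801e+00 -1.26951064e+00]
```

View pics/m6.png

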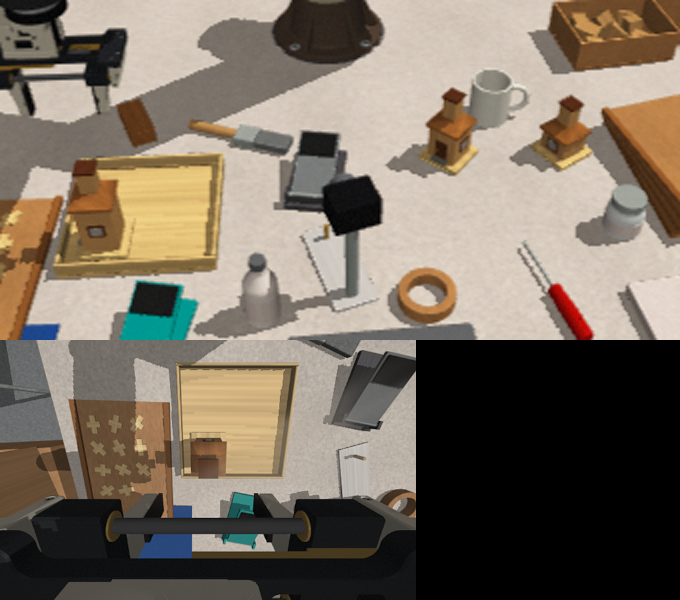

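Request:
{"fn": "carry_out", "kwargs": {
  "series": "-0.114 0.2 0 0 0 0.49;-0.114 0.4 0 0 0 0.49;-0.114 0.45 0 0 0 0.49;-0.114 0.45 0 0 0 0.49;-0.114 0.45 0 0 0 0.49;-0.114 0.45 0 0 0 0.49;-0.114 0.45 0 0 0 0.49;-0.114 0.45 0 0 0 0.49;-0.114 0.45 0 0 0 0.49;-0.114 0.45 0 0 0 0.49;-0.114 0.45 0 0 0 0.49;-0.114 0.45 0 0 0 0.49"
}}

```text
time_s: 32.25
ee_pos: [445.1, 114.3, 451.6]
ee_rot: [3.141, -0.002, -2.455]
contact_force: [1.0, -0.3, 0.1]
gripper_width: 87.8
finger_force: 0.0
```

Request:
{"fn": "carry_out", "kwargs": {
  "series": "-0.114 0.45 0 0 0 0.49;-0.114 0.43 0 0 0 0.49;0 0 0 0 0 0;0 0 0 0 0 0;0 0 0 0 0 0"
}}

```text
time_s: 32.88
ee_pos: [423.3, 200.3, 452.2]
ee_rot: [3.142, -0.001, -2.341]
contact_force: [-0.1, -0.0, 0.2]
gripper_width: 87.8
finger_force: 0.0
```

Run:
```python
from h import *
s=robot.sense();print(s['time_s'],s['ee_pos'],np.degrees(s['ee_rot']),s['joint_positions'])
d=grab('wrist','w5');im=cv2.imread('pics/w5.png')
p=w2px(d,(424,190,141));print(p)
x0,y0=int(max(0,p[0]-60)),int(max(0,p[1]-60));print(x0,y0)
cv2.imwrite('pics/m7.png',cv2.resize(im[y0:y0+120,x0:x0+130],(650,600),interpolation=cv2.INTER_CUBIC))
```

```text
32.875 [423.31747681 200.33435801 452.22491156] [ 1.79999459e+02 -5.15710489e-02 -1.34111825e+02] [ 8.63938918e-01 -1.97229607e-02 -3.44888969e-01 -6.97646527e-05
 -1.24652802e+00 -1.63381325e+00]
[313.19543883 186.16085157]
253 126
```

View pics/m7.png

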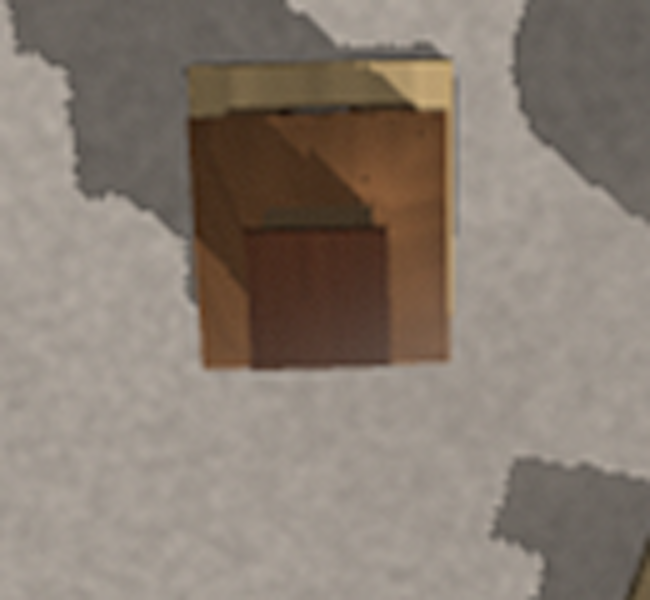

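Run:
```python
from h import *
d=np.load('cam_wrist.npz')
P=lambda X,Y,z:px2w(d,253+X/5-.4,126+Y/5-.4,z)[:2]
print('cap',P(318,297,141))
t=np.radians(-134.1+1.7); ex=np.array([np.cos(t),np.sin(t)])
for n,a,b,z,h in[('roof',(190,118),(445,110),75,33),('plinth',(189,68),(453,60),10,40)]:
    r=[P(*a,z),P(*b,z)];print(n,np.mean(r,0)-h*ex,np.linalg.norm(r[0]-r[1]),np.degrees(np.arctan2(*(r[1]-r[0])[::-1]))+90)
```

```text
cap [420.74087595 191.34391805]
roof [421.66781573 192.31475895] 65.35462271039327 227.7061192898226
plinth [421.27445537 192.39687648] 79.09224980623739 227.62584964151185
```

Request:
{"fn": "carry_out", "kwargs": {
  "series": "-0.02 -0.082 -0.1 0 0 0.26;0 0 -0.3 0 0 0;0 0 -0.35 0 0 0;0 0 -0.35 0 0 0;0 0 -0.35 0 0 0;0 0 -0.15 0 0 0;0 0 -0.08 0 0 0;0 0 -0.02 0 0 0;0 0 0 0 0 0;0 0 0 0 0 0"
}}

```text
time_s: 34.17
ee_pos: [421.4, 193.0, 283.3]
ee_rot: [-3.142, 0.001, -2.308]
contact_force: [0.2, -0.2, -0.3]
gripper_width: 87.5
finger_force: 0.0
```

Request:
{"fn": "carry_out", "kwargs": {
  "series": "0 0 0 0 0 0;0 0 0 0 0 0;0 0 0 0 0 0;0 0 0 0 0 0;0 0 0 0 0 0;0 0 0 0 0 0;0 0 0 0 0 0;0 0 0 0 0 0;0 0 0 0 0 0",
  "jaw": 1
}}

```text
time_s: 35.3
ee_pos: [421.2, 192.9, 282.6]
ee_rot: [3.142, -0.0, -2.308]
contact_force: [1.2, -0.1, -0.6]
gripper_width: 25.9
finger_force: 30.0
```

Request:
{"fn": "carry_out", "kwargs": {
  "series": "0 0 0.2 0 0 0;0 0 0.3 0 0 0.4;0.07 -0.1 0.3 0 0 0.9;0.07 -0.11 0.2 0 0 1;0.07 -0.11 0.1 0 0 1;0.07 -0.11 0.1 0 0 1;0.07 -0.11 0.1 0 0 1;0.07 -0.11 0.1 0 0 1;0.07 -0.11 0.05 0 0 1;0.07 -0.11 0.05 0 0 1;0.07 -0.11 0.05 0 0 1;0.07 -0.11 0.03 0 0 1"
}}

```text
time_s: 36.8
ee_pos: [491.3, 83.5, 440.5]
ee_rot: [3.141, 0.0, -1.068]
contact_force: [1.0, -0.4, -1.9]
gripper_width: 26.0
finger_force: 30.0
```

Request:
{"fn": "carry_out", "kwargs": {
  "series": "0.07 -0.11 0 0 0 1;0.07 -0.11 0 0 0 1;0.07 -0.11 0 0 0 1;0.07 -0.11 0 0 0 1;0.07 -0.11 0 0 0 1;0.07 -0.11 0 0 0 1;0.07 -0.11 0 0 0 1;0.07 -0.11 0 0 0 1;0.07 -0.11 0 0 0 1;0.07 -0.11 0 0 0 1;0.07 -0.11 0 0 0 1;0.07 -0.11 0 0 0 0.15"
}}

```text
time_s: 38.3
ee_pos: [575.3, -48.4, 440.1]
ee_rot: [-3.141, 0.001, 0.268]
contact_force: [0.3, 1.0, -1.9]
gripper_width: 26.0
finger_force: 30.0
```

Request:
{"fn": "carry_out", "kwargs": {
  "series": "0.04 0 0 0 0 0;0 0 0 0 0 0;0 0 0 0 0 0"
}}

```text
time_s: 38.67
ee_pos: [579.0, -47.7, 440.5]
ee_rot: [-3.141, 0.0, 0.266]
contact_force: [0.0, -0.1, -1.9]
gripper_width: 25.9
finger_force: 30.0
```

Request:
{"fn": "carry_out", "kwargs": {
  "series": "0.026 -0.022 0 0 0 0;0 0 0 0 0 0;0 0 0 0 0 0;0 0 0 0 0 0;0 0 0 0 0 0;0 0 0 0 0 0;0 0 0 0 0 0;0 0 0 0 0 0;0 0 0 0 0 0;0 0 0 0 0 0;0 0 0 0 0 0;0 0 0 0 0 0"
}}

```text
time_s: 40.17
ee_pos: [581.8, -50.3, 440.7]
ee_rot: [-3.142, 0.0, 0.266]
contact_force: [-0.3, 0.9, -2.2]
gripper_width: 25.9
finger_force: 30.0
```

Request:
{"fn": "carry_out", "kwargs": {
  "series": "0 0 0 0 0 0;0 0 0 0 0 0;0 0 0 0 0 0;0 0 0 0 0 0;0 0 0 0 0 0;0 0 0 0 0 0;0 0 0 0 0 0;0 0 0 0 0 0;0 0 0 0 0 0;0 0 0 0 0 0;0 0 0 0 0 0;0 0 0 0 0 0"
}}

```text
time_s: 41.68
ee_pos: [581.8, -50.3, 440.7]
ee_rot: [3.142, -0.0, 0.266]
contact_force: [0.6, 0.2, -1.8]
gripper_width: 25.5
finger_force: 30.0
```

Request:
{"fn": "carry_out", "kwargs": {
  "series": "0 0 0 0 0 -0.55;0 0 0 0 0 -1;0 0 0 0 0 -1;0 0 0 0 0 -1;0 0 0 0 0 -1;0 0 0 0 0 -1;0 0 0 0 0 -1;0 0 0 0 0 -1;0 0 0 0 0 -1;0 0 0 0 0 -1;0 0 0 0 0 -1;0 0 0 0 0 -1"
}}

```text
time_s: 43.18
ee_pos: [581.8, -50.3, 440.6]
ee_rot: [3.142, 0.0, -1.124]
contact_force: [0.2, -0.4, -1.6]
gripper_width: 26.2
finger_force: 30.0
```

Request:
{"fn": "carry_out", "kwargs": {
  "series": "0 0 0 0 0 -1;0 0 0 0 0 -0.54;0 0 0 0 0 0;0 0 0 0 0 0;0 0 0 0 0 0;0 0 0 0 0 0;0 0 0 0 0 0;0 0 0 0 0 0;0 0 0 0 0 0;0 0 0 0 0 0;0 0 0 0 0 0;0 0 0 0 0 0"
}}

```text
time_s: 44.68
ee_pos: [581.8, -50.3, 440.7]
ee_rot: [-3.142, -0.0, -1.305]
contact_force: [-0.8, -0.3, -1.4]
gripper_width: 25.6
finger_force: 30.0
```

Request:
{"fn": "carry_out", "kwargs": {
  "series": "0 0 0 0 0 0;0 0 0 0 0 0;0 0 0 0 0 0;0 0 0 0 0 0;0 0 0 0 0 0;0 0 0 0 0 0;0 0 0 0 0 0;0 0 0 0 0 0;0 0 0 0 0 0;0 0 0 0 0 0;0 0 0 0 0 0;0 0 0 0 0 0"
}}

```text
time_s: 46.18
ee_pos: [581.8, -50.3, 440.7]
ee_rot: [3.142, 0.0, -1.305]
contact_force: [-0.3, -0.0, -2.2]
gripper_width: 26.0
finger_force: 30.0
```

Request:
{"fn": "carry_out", "kwargs": {
  "series": "0 0 0 0 0 -0.55;0 0 0 0 0 -1;0 0 0 0 0 -1;0 0 0 0 0 -1;0 0 0 0 0 -1;0 0 0 0 0 -1;0 0 0 0 0 -1;0 0 0 0 0 -1;0 0 0 0 0 -1;0 0 0 0 0 -1;0 0 0 0 0 -1;0 0 0 0 0 -1"
}}

```text
time_s: 47.68
ee_pos: [581.8, -50.3, 440.6]
ee_rot: [3.142, 0.0, -2.695]
contact_force: [0.2, -0.3, -1.3]
gripper_width: 25.5
finger_force: 30.0
```

Request:
{"fn": "carry_out", "kwargs": {
  "series": "0 0 0 0 0 -1;0 0 0 0 0 -0.54;0 0 0 0 0 0;0 0 0 0 0 0;0 0 0 0 0 0;0 0 0 0 0 0;0 0 0 0 0 0;0 0 0 0 0 0;0 0 0 0 0 0;0 0 0 0 0 0;0 0 0 0 0 0;0 0 0 0 0 0"
}}

```text
time_s: 49.18
ee_pos: [581.8, -50.3, 440.7]
ee_rot: [-3.142, 0.0, -2.876]
contact_force: [-0.7, 0.3, -1.3]
gripper_width: 25.2
finger_force: 30.0
```

Request:
{"fn": "carry_out", "kwargs": {
  "series": "0 0 0 0 0 0;0 0 0 0 0 0;0 0 0 0 0 0;0 0 0 0 0 0;0 0 0 0 0 0;0 0 0 0 0 0;0 0 0 0 0 0;0 0 0 0 0 0;0 0 0 0 0 0;0 0 0 0 0 0;0 0 0 0 0 0;0 0 0 0 0 0"
}}

```text
time_s: 50.68
ee_pos: [581.8, -50.3, 440.7]
ee_rot: [3.142, 0.0, -2.876]
contact_force: [-0.2, -0.1, -1.6]
gripper_width: 26.1
finger_force: 30.0
```

Request:
{"fn": "carry_out", "kwargs": {
  "series": "-0.2 -0.1 0 0 0 -0.2;-0.3 -0.3 0 0 0 -0.3;-0.3 -0.4 0 0 0 -0.3;-0.2 -0.4 0 0 0 -0.3;-0.1 -0.4 0 0 0 -0.3;0 -0.4 0 0 0 -0.3;0 -0.4 0 0 0 -0.3;0 -0.4 0 0 0 -0.3;0 -0.4 0 0 0 -0.1;0 -0.27 0 0 0 0;0 0 -0.2 0 0 0;0 0 -0.4 0 0 0"
}}

```text
time_s: 52.18
ee_pos: [472.1, -398.1, 381.4]
ee_rot: [-3.14, 0.003, 3.119]
contact_force: [0.5, 0.0, -3.4]
gripper_width: 25.8
finger_force: 30.0
```

Request:
{"fn": "carry_out", "kwargs": {
  "series": "0 0 -0.4 0 0 0;0 0 -0.35 0 0 0;0 0 -0.1 0 0 0;0 0 -0.03 0 0 0;0 0 -0.02 0 0 0;0 0 -0.02 0 0 0;0 0 -0.01 0 0 0;0 0 0 0 0 0;0 0 0 0 0 0"
}}

```text
time_s: 53.3
ee_pos: [472.1, -397.4, 288.6]
ee_rot: [-3.141, 0.001, 3.12]
contact_force: [-0.0, 1.0, 4.9]
gripper_width: 25.9
finger_force: 30.0
```

Request:
{"fn": "carry_out", "kwargs": {
  "series": "0 0 0 0 0 0;0 0 0 0 0 0;0 0 0 0 0 0;0 0 0 0 0 0;0 0 0 0 0 0;0 0 0.2 0 0 0;0 0 0.4 0 0 0;0 0 0.4 0 0 0;0 0 0.4 0 0 0;0 0 0 0 0 0",
  "jaw": 0
}}

```text
time_s: 54.55
ee_pos: [472.3, -397.7, 431.6]
ee_rot: [-3.138, 0.006, 3.12]
contact_force: [-0.3, -0.1, -0.5]
gripper_width: 87.6
finger_force: 0.0
```

Request:
{"fn": "carry_out", "kwargs": {
  "series": "-0.01 0.1 0 0 0 0.6;-0.01 0.18 0 0 0 1;-0.01 0.18 0 0 0 1;-0.01 0.18 0 0 0 1;-0.01 0.18 0 0 0 1;-0.01 0.18 0 0 0 1;-0.01 0.18 0 0 0 1;-0.01 0.18 0 0 0 1;-0.01 0.18 0 0 0 1;-0.01 0.18 0 0 0 1;-0.01 0.18 0 0 0 1;-0.01 0.18 0 0 0 1"
}}

```text
time_s: 56.05
ee_pos: [459.5, -188.6, 427.0]
ee_rot: [3.141, 0.0, -1.768]
contact_force: [0.8, -0.0, -0.2]
gripper_width: 87.7
finger_force: 0.0
```

Request:
{"fn": "carry_out", "kwargs": {
  "series": "-0.01 0.18 0 0 0 1;-0.01 0.18 0 0 0 1;-0.01 0.18 0 0 0 1;-0.01 0.18 0 0 0 1;-0.01 0.18 0 0 0 1;-0.01 0.18 0 0 0 1;-0.01 0.18 0 0 0 1;-0.01 0.18 0 0 0 1;-0.01 0.18 0 0 0 1;-0.01 0.18 0 0 0 1;-0.01 0.18 0 0 0 1;-0.01 0.18 0 0 0 1"
}}

```text
time_s: 57.55
ee_pos: [447.5, 27.2, 427.1]
ee_rot: [3.141, 0.001, -0.328]
contact_force: [-0.5, 0.7, 0.6]
gripper_width: 87.9
finger_force: 0.0
```

Request:
{"fn": "carry_out", "kwargs": {
  "series": "-0.01 0.18 0 0 0 1;-0.01 0.18 0 0 0 1;-0.01 0.18 0 0 0 1;-0.01 0.18 0 0 0 1;-0.01 0.18 0 0 0 1;-0.01 0.18 0 0 0 1;-0.01 0.18 0 0 0 1;-0.01 0.18 0 0 0 1;-0.01 0.18 0 0 0 1;-0.01 0.18 0 0 0 1;-0.01 0.18 0 0 0 1;-0.01 0.18 0 0 0 1"
}}

```text
time_s: 59.05
ee_pos: [435.6, 243.2, 427.0]
ee_rot: [-3.141, 0.001, 1.112]
contact_force: [0.1, 0.5, 0.5]
gripper_width: 87.3
finger_force: 0.0
```

Request:
{"fn": "carry_out", "kwargs": {
  "series": "-0.01 0.18 0 0 0 1;-0.01 0.18 0 0 0 1;-0.01 0.18 0 0 0 1;-0.01 0.18 0 0 0 1;-0.01 0.18 0 0 0 1;-0.01 0.18 0 0 0 1;-0.01 0.18 0 0 0 1;-0.01 0.18 0 0 0 1;0 0.1 0 0 0 0.4;0 0 0 0 0 0;0 0 0 0 0 0;0 0 0 0 0 0"
}}

```text
time_s: 60.55
ee_pos: [427.8, 396.3, 427.7]
ee_rot: [-3.142, -0.0, 2.115]
contact_force: [0.1, 0.4, 0.8]
gripper_width: 87.8
finger_force: 0.0
```

Run:
```python
from h import *
s=robot.sense();print(s['time_s'],s['ee_pos'],np.degrees(s['ee_rot']),s['joint_positions'])
d=grab('wrist','w6');im=cv2.imread('pics/w6.png')
p=w2px(d,(429,401.7,116));print(p)
x0,y0=int(max(0,p[0]-65)),int(max(0,p[1]-60));print(x0,y0)
a=cv2.resize(im[y0:y0+120,x0:x0+110],(550,600),interpolation=cv2.INTER_CUBIC)
sc=grab('scene','s3');t=cv2.imread('pics/s3.png')[185:275,145:245]
m=np.zeros((600,800,3),np.uint8);m[:,:a.shape[1]]=a;m[:225,550:]=cv2.resize(t,(250,225))
cv2.imwrite('pics/m8.png',m)
```

```text
60.55 [427.82921268 396.26066581 427.6631865 ] [-1.79999160e+02 -1.93475859e-03  1.21195378e+02] [ 1.08224040e+00  1.94264872e-01 -1.61493771e-01 -3.89477451e-05
 -1.21503297e+00  2.60382788e+00]
[323.56918959 188.01622249]
258 128
```

View pics/m8.png

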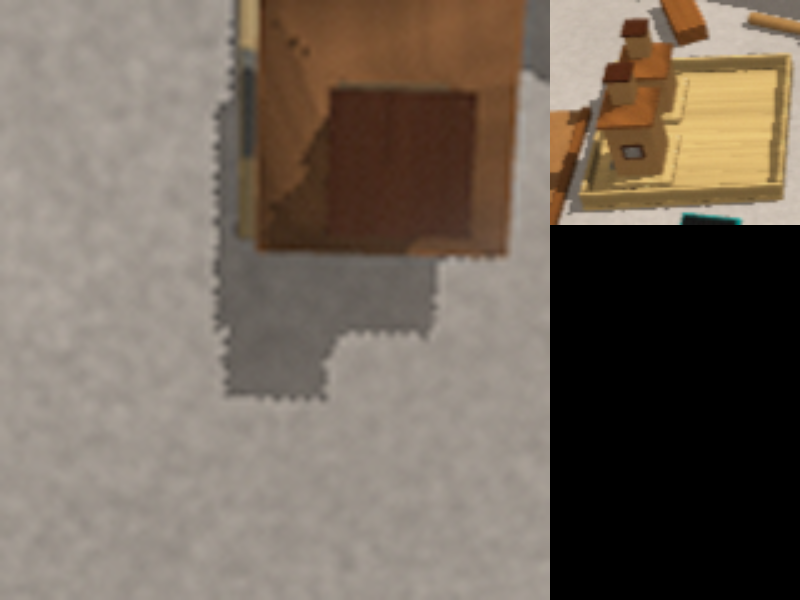

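Run:
```python
from h import *
d=np.load('cam_wrist.npz')
P=lambda X,Y,z:px2w(d,258+X/5-.4,128+Y/5-.4,z)[:2]
print('cap',P(402,163,116))
for n,a,b,z,h in[('roofbot',(258,248),(508,255),50,-33),('cap',(330,88),(478,92),116,15)]:
    r=[P(*a,z),P(*b,z)];v=r[1]-r[0];y=np.degrees(np.arctan2(v[1],v[0]))+90;t=np.radians(y);print(n,np.mean(r,0)-h*np.array([np.cos(t),np.sin(t)]),np.linalg.norm(v),y)
# segmented check: rectangle of roof+cap reddish
```

```text
cap [426.17496308 435.62783982]
roofbot [427.33308752 434.88082544] 66.28007421168853 119.60379718685013
cap [425.8018141  435.71379111] 30.89561354171052 119.7081323273306
```

Request:
{"fn": "carry_out", "kwargs": {
  "series": "-0.013 0.2 -0.1 0 0 -0.23;0 0.19 -0.3 0 0 0;0 0 -0.35 0 0 0;0 0 -0.35 0 0 0;0 0 -0.35 0 0 0;0 0 -0.15 0 0 0;0 0 -0.08 0 0 0;0 0 -0.02 0 0 0;0 0 0 0 0 0;0 0 0 0 0 0"
}}

```text
time_s: 61.9
ee_pos: [426.7, 436.0, 258.6]
ee_rot: [3.14, -0.001, 2.089]
contact_force: [0.5, 0.0, 0.0]
gripper_width: 87.9
finger_force: 0.0
```

Run:
```python
from h import *
s=robot.sense();print(s['time_s'],s['ee_pos'],np.degrees(s['ee_rot']))
d=grab('wrist','w7');t=np.radians(119.6);ex=np.array([np.cos(t),np.sin(t)]);ey=np.array([-ex[1],ex[0]])
# predicted far roof edge (tool +x) and plinth edge vs strong row gradients along centre column
c=np.array([426.5,435.3])
for n,h,z in[('plinth',40,10),('roof',33,50)]:
    print(n,w2px(d,[*(c+h*ex),z]))
g=cv2.cvtColor(cv2.imread('pics/w7.png'),cv2.COLOR_BGR2LAB).astype(int)
for r in range(60,250,3): print(r,g[r,306:334].mean(0).round().astype(int).tolist(),end='; ')
```

```text
61.9 [426.66032602 435.97060415 258.63751965] [ 1.79918894e+02 -4.78597942e-02  1.19675473e+02]
plinth [319.09021274 166.70235249]
roof [318.91072167 186.91085534]
60 [130, 139, 153]; 63 [127, 138, 153]; 66 [125, 138, 152]; 69 [125, 138, 152]; 72 [126, 138, 152]; 75 [125, 138, 152]; 78 [126, 138, 152]; 81 [126, 138, 152]; 84 [124, 138, 152]; 87 [124, 138, 152]; 90 [125, 139, 152]; 93 [124, 138, 152]; 96 [124, 138, 152]; 99 [126, 138, 152]; 102 [125, 139, 152]; 105 [127, 139, 152]; 108 [127, 139, 152]; 111 [129, 139, 153]; 114 [129, 139, 153]; 117 [128, 139, 152]; 120 [126, 139, 152]; 123 [117, 139, 152]; 126 [110, 140, 153]; 129 [100, 140, 153]; 132 [101, 141, 153]; 135 [101, 140, 153]; 138 [100, 140, 153]; 141 [101, 140, 151]; 144 [105, 136, 144]; 147 [108, 132, 137]; 150 [110, 129, 132]; 153 [110, 129, 132]; 156 [110, 129, 132]; 159 [111, 129, 132]; 162 [112, 129, 132]; 165 [97, 129, 134]; 168 [108, 130, 147]; 171 [106, 131, 146]; 174 [109, 130, 147]; 177 [120, 131, 148]; 180 [150, 131, 152]; 183 [81, 132, 136]; 186 [87, 131, 134]; 189 [81, 138, 147]; 192 [95, 139, 150]; 195 [99, 139, 150]; 198 [101, 140, 150]; 201 [104, 140, 150]; 204 [106, 140, 151]; 207 [108, 140, 151]; 210 [109, 140, 151]; 213 [108, 140, 151]; 216 [107, 140, 150]; 219 [106, 140, 150]; 222 [105, 140, 150]; 225 [104, 139, 150]; 228 [100, 134, 145]; 231 [92, 134, 144]; 234 [93, 133, 145]; 237 [92, 134, 145]; 240 [90, 133, 145]; 243 [89, 134, 145]; 246 [89, 133, 145]; 249 [92, 134, 146];
```

Request:
{"fn": "carry_out", "kwargs": {
  "series": "0 0 0 0 0 0;0 0 0 0 0 0;0 0 0 0 0 0;0 0 0 0 0 0;0 0 0 0 0 0;0 0 0 0 0 0;0 0 0 0 0 0;0 0 0 0 0 0;0 0 0 0 0 0",
  "jaw": 1
}}

```text
time_s: 63.08
ee_pos: [426.5, 435.7, 257.6]
ee_rot: [-3.141, 0.0, 2.089]
contact_force: [0.0, 1.3, -0.5]
gripper_width: 25.5
finger_force: 30.0
```

Request:
{"fn": "carry_out", "kwargs": {
  "series": "0 0 0.2 0 0 0;0 0 0.4 0 0 0;0.1 -0.2 0.4 0 0 -0.6;0.1 -0.3 0.2 0 0 -1;0.1 -0.3 0.2 0 0 -1;0.1 -0.3 0.1 0 0 -1;0.1 -0.3 0.1 0 0 -1;0.1 -0.3 0.1 0 0 -1;0.1 -0.3 0 0 0 -1;0.1 -0.3 0 0 0 -1;0.1 -0.3 0 0 0 -1;0.1 -0.3 0 0 0 -1"
}}

```text
time_s: 64.58
ee_pos: [526.6, 144.6, 427.5]
ee_rot: [-3.141, 0.0, 0.933]
contact_force: [0.9, 0.1, -1.8]
gripper_width: 26.0
finger_force: 30.0
```

Request:
{"fn": "carry_out", "kwargs": {
  "series": "0.1 -0.3 0 0 0 -1;0.1 -0.3 0 0 0 -1;0.1 -0.3 0 0 0 -1;0.1 -0.3 0 0 0 -1;0.1 -0.3 0 0 0 -1;0.05 -0.3 0 0 0 -1;0 -0.16 0 0 0 -0.57;0 0 0 0 0 0;0 0 0 0 0 0;0 0 0 0 0 0"
}}

```text
time_s: 65.82
ee_pos: [581.5, -49.7, 427.6]
ee_rot: [-3.141, -0.0, 0.15]
contact_force: [1.0, 1.1, -0.5]
gripper_width: 26.0
finger_force: 30.0
```

Request:
{"fn": "carry_out", "kwargs": {
  "series": "0.003 -0.003 0 0 0 0.97;0 0 0 0 0 0;0 0 0 0 0 0;0 0 0 0 0 0;0 0 0 0 0 0;0 0 0 0 0 0;0 0 0 0 0 0;0 0 0 0 0 0;0 0 0 0 0 0;0 0 0 0 0 0;0 0 0 0 0 0;0 0 0 0 0 0"
}}

```text
time_s: 67.32
ee_pos: [581.8, -50.6, 427.7]
ee_rot: [3.142, 0.0, 0.265]
contact_force: [-0.1, -0.1, -1.9]
gripper_width: 25.8
finger_force: 30.0
```

Request:
{"fn": "carry_out", "kwargs": {
  "series": "0 0 0 0 0 0;0 0 0 0 0 0;0 0 0 0 0 0;0 0 0 0 0 0;0 0 0 0 0 0;0 0 0 0 0 0;0 0 0 0 0 0;0 0 0 0 0 0;0 0 0 0 0 0;0 0 0 0 0 0;0 0 0 0 0 0;0 0 0 0 0 0"
}}

```text
time_s: 68.82
ee_pos: [581.8, -50.6, 427.6]
ee_rot: [-3.142, 0.0, 0.265]
contact_force: [-0.8, 0.7, -1.2]
gripper_width: 25.6
finger_force: 30.0
```

Request:
{"fn": "carry_out", "kwargs": {
  "series": "0 0 0 0 0 -0.55;0 0 0 0 0 -1;0 0 0 0 0 -1;0 0 0 0 0 -1;0 0 0 0 0 -1;0 0 0 0 0 -1;0 0 0 0 0 -1;0 0 0 0 0 -1;0 0 0 0 0 -1;0 0 0 0 0 -1;0 0 0 0 0 -1;0 0 0 0 0 -1"
}}

```text
time_s: 70.32
ee_pos: [581.8, -50.6, 427.7]
ee_rot: [-3.142, 0.0, -1.125]
contact_force: [0.3, -0.5, -1.8]
gripper_width: 26.2
finger_force: 30.0
```

Request:
{"fn": "carry_out", "kwargs": {
  "series": "0 0 0 0 0 -1;0 0 0 0 0 -0.54;0 0 0 0 0 0;0 0 0 0 0 0;0 0 0 0 0 0;0 0 0 0 0 0;0 0 0 0 0 0;0 0 0 0 0 0;0 0 0 0 0 0;0 0 0 0 0 0;0 0 0 0 0 0;0 0 0 0 0 0"
}}

```text
time_s: 71.82
ee_pos: [581.8, -50.6, 427.7]
ee_rot: [-3.142, 0.0, -1.306]
contact_force: [0.2, -0.2, -0.7]
gripper_width: 25.8
finger_force: 30.0
```

Request:
{"fn": "carry_out", "kwargs": {
  "series": "0 0 0 0 0 0;0 0 0 0 0 0;0 0 0 0 0 0;0 0 0 0 0 0;0 0 0 0 0 0;0 0 0 0 0 0;0 0 0 0 0 0;0 0 0 0 0 0;0 0 0 0 0 0;0 0 0 0 0 0;0 0 0 0 0 0;0 0 0 0 0 0"
}}

```text
time_s: 73.32
ee_pos: [581.8, -50.6, 427.7]
ee_rot: [3.142, -0.0, -1.306]
contact_force: [-0.0, 0.3, -1.4]
gripper_width: 25.9
finger_force: 30.0
```

Request:
{"fn": "carry_out", "kwargs": {
  "series": "0 0 0 0 0 -0.55;0 0 0 0 0 -1;0 0 0 0 0 -1;0 0 0 0 0 -1;0 0 0 0 0 -1;0 0 0 0 0 -1;0 0 0 0 0 -1;0 0 0 0 0 -1;0 0 0 0 0 -1;0 0 0 0 0 -1;0 0 0 0 0 -1;0 0 0 0 0 -1"
}}

```text
time_s: 74.82
ee_pos: [581.8, -50.6, 427.7]
ee_rot: [-3.142, 0.0, -2.696]
contact_force: [-0.0, -0.3, -2.1]
gripper_width: 25.7
finger_force: 30.0
```

Request:
{"fn": "carry_out", "kwargs": {
  "series": "0 0 0 0 0 -1;0 0 0 0 0 -0.54;0 0 0 0 0 0;0 0 0 0 0 0;0 0 0 0 0 0;0 0 0 0 0 0;0 0 0 0 0 0;0 0 0 0 0 0;0 0 0 0 0 0;0 0 0 0 0 0;0 0 0 0 0 0;0 0 0 0 0 0"
}}

```text
time_s: 76.32
ee_pos: [581.8, -50.6, 427.6]
ee_rot: [-3.142, -0.0, -2.877]
contact_force: [-0.1, 0.2, -2.5]
gripper_width: 25.9
finger_force: 30.0
```

Request:
{"fn": "carry_out", "kwargs": {
  "series": "0 0 0 0 0 0;0 0 0 0 0 0;0 0 0 0 0 0;0 0 0 0 0 0;0 0 0 0 0 0;0 0 0 0 0 0;0 0 0 0 0 0;0 0 0 0 0 0;0 0 0 0 0 0;0 0 0 0 0 0;0 0 0 0 0 0;0 0 0 0 0 0"
}}

```text
time_s: 77.82
ee_pos: [581.8, -50.6, 427.7]
ee_rot: [-3.142, -0.0, -2.877]
contact_force: [-0.6, -0.5, -1.1]
gripper_width: 25.8
finger_force: 30.0
```

Request:
{"fn": "carry_out", "kwargs": {
  "series": "-0.15 -0.1 0 0 0 0.7;-0.2 -0.2 0 0 0 1;-0.2 -0.3 0 0 0 1;-0.2 -0.3 0 0 0 1;-0.14 -0.3 0 0 0 1;-0.1 -0.3 0 0 0 1;-0.1 -0.3 0 0 0 1;0 -0.3 0 0 0 1;0 -0.2 0 0 0 1;0 -0.06 0 0 0 1;0 0 0 0 0 0.99;0 0 -0.3 0 0 0"
}}

```text
time_s: 79.32
ee_pos: [473.5, -287.1, 399.5]
ee_rot: [-3.137, -0.002, -1.592]
contact_force: [0.1, 0.3, -3.0]
gripper_width: 25.7
finger_force: 30.0
```

Request:
{"fn": "carry_out", "kwargs": {
  "series": "0 0 -0.4 0 0 0;0 0 -0.4 0 0 0;0 0 -0.35 0 0 0;0 0 -0.12 0 0 0;0 0 -0.03 0 0 0;0 0 -0.02 0 0 0;0 0 -0.02 0 0 0;0 0 -0.01 0 0 0;0 0 0 0 0 0;0 0 0 0 0 0"
}}

```text
time_s: 80.58
ee_pos: [473.2, -286.6, 263.5]
ee_rot: [-3.14, -0.0, -1.594]
contact_force: [-0.0, 2.1, 6.4]
gripper_width: 25.8
finger_force: 30.0
```

Request:
{"fn": "carry_out", "kwargs": {
  "series": "0 0 0 0 0 0;0 0 0 0 0 0;0 0 0 0 0 0;0 0 0 0 0 0;0 0 0 0 0 0;0 0 0.2 0 0 0;0 0 0.4 0 0 0;0 0 0.4 0 0 0;0 0 0.4 0 0 0;0 0 0 0 0 0",
  "jaw": 0
}}

```text
time_s: 81.82
ee_pos: [473.5, -286.9, 406.3]
ee_rot: [-3.135, -0.002, -1.594]
contact_force: [-0.8, 0.4, -1.0]
gripper_width: 87.7
finger_force: 0.0
```

Request:
{"fn": "carry_out", "kwargs": {
  "series": "-0.04 0.2 0 0 0 0;-0.04 0.3 0 0 0 0;-0.04 0.3 0 0 0 0;-0.04 0.3 0 0 0 0;-0.04 0.3 0 0 0 0;-0.04 0.3 0 0 0 0;-0.04 0.3 0 0 0 0;-0.04 0.3 0 0 0 0;-0.04 0.11 0 0 0 0;0 0 0 0 0 0;0 0 0 0 0 0",
  "jaw": 1
}}

```text
time_s: 83.2
ee_pos: [436.7, -45.9, 402.4]
ee_rot: [3.141, -0.0, -1.594]
contact_force: [1.2, 0.8, -0.2]
gripper_width: 0.5
finger_force: 0.0
```

Run:
```python
from h import *
s=robot.sense();print(s['time_s'],s['ee_pos'],np.degrees(s['ee_rot']),s['gripper_width'])
d=grab('wrist','w8');grab('scene','s4')
print('tip',w2px(d,(*s['ee_pos'][:2],s['ee_pos'][2]-178)),'pad',w2px(d,(437,-46,60)))
m=np.zeros((600,800,3),np.uint8);m[:350,:560]=cv2.resize(cv2.imread('pics/w8.png'),(560,350))
m[350:,:400]=cv2.resize(cv2.imread('pics/s4.png')[180:280,140:300],(400,250),interpolation=cv2.INTER_CUBIC)
cv2.imwrite('pics/m9.png',m)
```

```text
83.2 [436.72501007 -45.86737844 402.42555461] [ 1.79975828e+02 -1.06801197e-02 -9.13414099e+01] 0.5277648248176231
tip [320.09080019 248.86820192] pad [319.73104258 185.21144551]
```

View pics/m9.png

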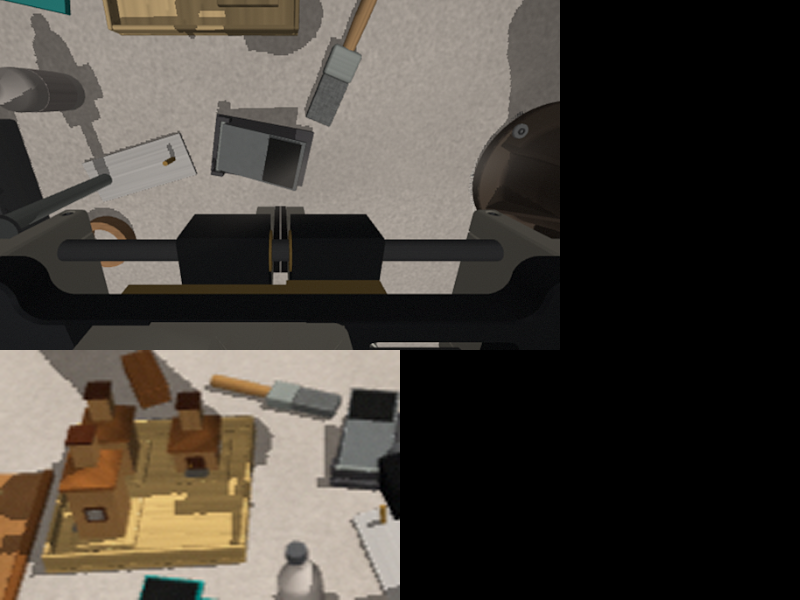

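Request:
{"fn": "carry_out", "kwargs": {
  "series": "-0.05 0 -0.2 0 0 0;0 0 -0.4 0 0 0;0 0 -0.4 0 0 0;0 0 -0.4 0 0 0;0 0 -0.15 0 0 0;0 0 0 0 0 0;0 0 0 0 0 0"
}}

```text
time_s: 84.18
ee_pos: [432.3, -45.8, 248.3]
ee_rot: [-3.141, 0.0, -1.595]
contact_force: [1.0, 0.7, 0.2]
gripper_width: 0.4
finger_force: 0.0
```

Request:
{"fn": "carry_out", "kwargs": {
  "series": "0 0 -0.05 0 0 0;0 0 -0.05 0 0 0;0 0 -0.05 0 0 0;0 0 -0.05 0 0 0;0 0 -0.05 0 0 0;0 0 -0.05 0 0 0;0 0 0 0 0 0;0 0 0 0 0 0"
}}

```text
time_s: 85.18
ee_pos: [431.6, -45.6, 217.6]
ee_rot: [3.141, -0.0, -1.594]
contact_force: [-4.1, 0.4, 4.4]
gripper_width: 0.4
finger_force: 2.4
```

Force 4.4 N with the tip at about 40 mm; continuing down to the stop.

Request:
{"fn": "carry_out", "kwargs": {
  "series": "0 0 -0.03 0 0 0;0 0 -0.02 0 0 0;0 0 -0.02 0 0 0;0 0 -0.01 0 0 0;0 0 0 0 0 0;0 0 0 0 0 0"
}}

```text
time_s: 85.92
ee_pos: [431.4, -45.6, 210.1]
ee_rot: [3.141, -0.0, -1.594]
contact_force: [-6.8, 2.4, 12.8]
gripper_width: 0.4
finger_force: 6.3
```

Request:
{"fn": "carry_out", "kwargs": {
  "series": "0 0 -0.01 0 0 0;0 0 0 0 0 0;0 0 0 0 0 0;0 0 0 0 0 0"
}}

```text
time_s: 86.42
ee_pos: [431.4, -45.6, 209.6]
ee_rot: [3.141, -0.0, -1.594]
contact_force: [-10.0, 3.4, 22.8]
gripper_width: 0.4
finger_force: 11.2
```

Request:
{"fn": "carry_out", "kwargs": {
  "series": "0 0 0.05 0 0 0;0 0 0.1 0 0 0;0 0 0.2 0 0 0;0 0 0.4 0 0 0;0 0 0.4 0 0 0;0 0 0.4 0 0 0;0 0 0.2 0 0 0;0 0 0 0 0 0;0 0 0 0 0 0;0 0 0 0 0 0;0 0 0 0 0 0;0 0 0 0 0 0"
}}

```text
time_s: 87.92
ee_pos: [431.9, -45.5, 383.3]
ee_rot: [3.141, -0.0, -1.594]
contact_force: [0.5, -0.0, 0.8]
gripper_width: 0.5
finger_force: 0.0
```

Run:
```python
from h import *
s=robot.sense();print(s['time_s'],s['ee_pos'])
a=cv2.imread('pics/s4.png').astype(int);grab('scene','s5');b=cv2.imread('pics/s5.png').astype(int)
D=np.abs(a-b).sum(2)>60
print('tray diff',D[195:280,145:245].sum(),'paddle diff',D[190:240,268:300].sum())
print(workorder.sign_off())
```

```text
87.925 [431.85843846 -45.54245939 383.28795533]
tray diff 359 paddle diff 0
the job is handed in; nothing more can be done
None
```

I showed the tower, cottage and hut to the check camera in that order (round window, door, square window) and stood all three upright in the tray. I then pressed the grey paddle to its stop, let it spring back, and handed the job in at 87.9 s; no verdict came back.

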